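# Leak-check the lid seam of a gas-tight sample box

### The job

Take the leak-detector probe from its cradle and sniff the lid seam of the sample box: begin at the seam end beside the lid's small tap, at the hinge, and guide the probe tip along the three open sides, round both corners, to the other end at the hinge, at about 3 cm a second, keeping the tip right over the dark joint line and about 5 mm above it, without pressing on the box. Then lay the probe level in both forks of its cradle, pointing the same way as before, and let go. Leave the other things on the bench where they are.

Things in the scene. Friction and masses are not known exactly. Their poses are not given: they have to be found in the camera images.
- probe: loose leak-detector probe, 0.16 kg: grey box-section handle 140 (x) x 26 (y) x 24 (z) mm with black tail; from its +x end a bent steel nose, 6 mm thick, runs 20 mm forward, then straight down. Origin: centre of the handle (balance point 5 mm ahead of it); x towards the nose, z up. Grip it from above across its 26 mm width, between the forks (76 mm free)
- probe_tip (a point): end of the probe's nose, at (90, 0, -80) mm in the probe's frame: the point that must follow the seam
- cradle: fixed stand, two forks on a dark foot 130 x 70 x 10 mm. Origin: centre of the foot's underside; x along the probe towards its nose, z up. Forks 8 mm thick at x = -42 and +42 mm; floors 84 mm up, 34 mm wide, flaring above 95 mm, tops 107 mm up. The probe lies in both, axes parallel, origin within 6 mm of (0, 0, 96) mm along x, its nose hanging clear beyond the foot
- sample_box: fixed cream box 140 (x) x 200 (y) x 70 (z) mm, aluminium lid flush in its top. Origin: centre of underside; z up, -x front (two clamps), +x side with hinge strip 8 mm above the top. The seam is a dark groove 6 mm wide, 2.5 mm deep, a U through the four seam points. On the lid: steel tap at x, y = (25, 45) mm, 25 mm high; bar handle at x = 0, y -44 to 16 mm, 24 mm high
- seam_start (a point): start of the seam: end of the joint at the hinge on the tap's side, on the centreline of the joint at the level of the box's top, (45, 75, 70) mm in the box's frame; axes as the box
- seam_corner1 (a point): first corner of the joint, (-45, 75, 70) mm in the box's frame, level of the top
- seam_corner2 (a point): second corner of the joint, (-45, -75, 70) mm in the box's frame, level of the top
- seam_end (a point): end of the seam: the joint's other end at the hinge, (45, -75, 70) mm in the box's frame, level of the top
- jar: bystander: capped jar 56 mm wide, 85 mm high, standing; origin at the centre of its underside
- weighing_cup: bystander: small white open ceramic cup 50 mm wide, 45 mm high; origin at the centre of its underside
- reagent_bottle: bystander: amber bottle 52 mm wide, 100 mm high; origin at the centre of its underside
Not all that is in view belongs to the job. What is meant by the probe is not brown or green, and is the larger of those in its own colour.

How it is judged:
On the way, in this order (a step that is already met when the one before it is completed fails the run):
1. the tip is at the start of the seam, by the tap (x of probe_tip in the frame of sample_box between 0.035 and 0.055 m and y of probe_tip in the frame of sample_box between 0.066 and 0.084 m and z of probe_tip in the frame of sample_box between 0.062 and 0.084 m), for 0.08 s.
2. the tip, on the seam, passes the point 45 mm along it (x of probe_tip in the frame of sample_box between -0.01 and 0.01 m and y of probe_tip in the frame of sample_box between 0.066 and 0.084 m and z of probe_tip in the frame of sample_box between 0.062 and 0.084 m), for 0.08 s.
3. the tip, on the seam, passes the point 90 mm along it (x of probe_tip in the frame of sample_box between -0.055 and -0.035 m and y of probe_tip in the frame of sample_box between 0.065 and 0.085 m and z of probe_tip in the frame of sample_box between 0.062 and 0.084 m), for 0.08 s.
4. the tip, on the seam, passes the point 127 mm along it (x of probe_tip in the frame of sample_box between -0.054 and -0.036 m and y of probe_tip in the frame of sample_box between 0.0275 and 0.0475 m and z of probe_tip in the frame of sample_box between 0.062 and 0.084 m), for 0.08 s.
5. the tip, on the seam, passes the point 165 mm along it (x of probe_tip in the frame of sample_box between -0.054 and -0.036 m and y of probe_tip in the frame of sample_box between -0.01 and 0.01 m and z of probe_tip in the frame of sample_box between 0.062 and 0.084 m), for 0.08 s.
6. the tip, on the seam, passes the point 202 mm along it (x of probe_tip in the frame of sample_box between -0.054 and -0.036 m and y of probe_tip in the frame of sample_box between -0.0475 and -0.0275 m and z of probe_tip in the frame of sample_box between 0.062 and 0.084 m), for 0.08 s.
7. the tip, on the seam, passes the point 240 mm along it (x of probe_tip in the frame of sample_box between -0.055 and -0.035 m and y of probe_tip in the frame of sample_box between -0.085 and -0.065 m and z of probe_tip in the frame of sample_box between 0.062 and 0.084 m), for 0.08 s.
8. the tip, on the seam, passes the point 285 mm along it (x of probe_tip in the frame of sample_box between -0.01 and 0.01 m and y of probe_tip in the frame of sample_box between -0.084 and -0.066 m and z of probe_tip in the frame of sample_box between 0.062 and 0.084 m), for 0.08 s.
9. the tip is at the far end of the seam (x of probe_tip in the frame of sample_box between 0.035 and 0.055 m and y of probe_tip in the frame of sample_box between -0.084 and -0.066 m and z of probe_tip in the frame of sample_box between 0.062 and 0.084 m), for 0.08 s.
At the end, for the whole second after the job is handed in: the probe lies at rest, level (within 0.1 rad), in both forks of its cradle, its origin within 18 mm along and 8 mm across of the cradle's middle and at 91 to 101 mm height, nose to the cradle's +x (x of probe in the frame of cradle between -0.018 and 0.018 m and y of probe in the frame of cradle between -0.008 and 0.008 m and z of probe in the frame of cradle between 0.091 and 0.101 m and x of probe_tip in the frame of cradle above 0.06 m and angle between probe's own z axis and vertical below 0.1 rad and linear speed of probe below 0.02 m/s); the robot touches nothing.
It fails at once if the probe moves faster than 8 cm/s while its tip is over the box's top and less than 12 mm above it (x of probe_tip in the frame of sample_box between -0.07 and 0.07 m and y of probe_tip in the frame of sample_box between -0.1 and 0.1 m and z of probe_tip in the frame of sample_box below 0.082 m and linear speed of probe above 0.08 m/s).
It fails at once if the tip strays from the seam more than 15 mm inwards over the lid, less than 12 mm above it (x of probe_tip in the frame of sample_box between -0.03 and 0.055 m and y of probe_tip in the frame of sample_box between -0.06 and 0.06 m and z of probe_tip in the frame of sample_box below 0.082 m).
It fails at once if the probe presses on the sample box with more than 15 N (contact force between probe and sample_box above 15 N).
It fails at once if the jar, the weighing cup or the reagent bottle is moved by more than 25 mm (distance of any of jar, weighing_cup, reagent_bottle from where it was at the start of the episode above 0.025 m).
It also fails if it takes over 72 s, if anything falls off the work surface, if the arm or the gripper's body presses on something with over 40 N, if the wrist force passes 120 N, or if a joint passes its speed limit or range.

### The arm

A 7-joint arm with a two-finger parallel gripper is mounted at the origin on the work surface. World frame = base frame: x ahead of the robot, y to its left, z up, the work surface at z = 0. Lengths are in m, angles in rad, forces in N, time in s.
With the tool pointing down it reaches from about 0.425 to 0.925 m from the base axis. Payload 6.8 kg.
Tool frame: the origin (TCP) lies on the centre line of the jaws, within the pads' length; the fingertips stand 14 mm ahead of it and the grasp point (between the pads) lies 5 mm behind it (r.tips_ahead is the distance from the TCP to the fingertips, in m); z points along the fingers, y is the line along which they close (so a half turn about z gives the same grasp; the last joint's range is limited). The gripper opens to 85 mm and grips with 20 to 120 N. Pads are 22 mm wide; open, the fingers measure 114 mm over their backs; the gripper's body (76 mm by 85 mm) begins 54 mm behind the grasp point. The pads swing forward as they close: fully open they stand 13 mm farther back than shut.
Start: joints at [1.118, 0.477, 0.022, 1.555, -0.011, 1.109, -0.083], TCP at [0.228, -0.635, 0.206] pointing down, gripper open.
Joint ranges: [-2.96, 2.96], [-0.34, 2.1], [-1.41, 1.46], [0.24, 2.44], [-1.37, 4.51], [0.17, 1.92], [-2.96, 2.96]. Speed limits (rad/s): [2.39, 2.39, 3.14, 3.14, 3.14, 3.14, 3.14].

### API

Orientations are given as a rotation vector (axis times angle).
In Python, from bench import r, eyes gives the robot as it stands.
- The arm moves only by the tool step_arm, never from a script. Its argument "rows" is a list of rows, each a list of 6 numbers: the shift along the world's x, y, z in units of 60 cm (1.0 is 60 cm), then the turn, a rotation vector about the world's x, y, z in units of pi rad (1.0 is pi rad). In form: [[x, y, z, rx, ry, rz], ...]. A call has 1 to 5 rows; each row is the pose to reach, as a shift and turn from the pose commanded when the call began, turning the shorter way round; what a row does not reach only later rows make up. A row lasts 1/12 s, in which the tool goes at most 41.7 mm and 7.16 degrees, less where a joint would pass 70% of its speed; a pose out of reach is approached as far as the arm can. A call with a number of a shift or a turn outside -1 to 1 is refused whole. A call with a gripper value outside its range is refused whole. "jaw" is the closure, from 0 (fully open) to 1 (shut), set as the call begins (left out, the last holds). The fingers move at their own pace and stop on an object; "squeeze" is the grip in N (left out, the last holds). Time passes only in rows, so rows that repeat a pose let the fingers close. It gives the time, the measured TCP pose, the force, the opening and the grip force at its end, in the units of the state.
- r.get_obs(): the state, without advancing time (a new reading comes with each control period).
- eyes.grab_frame(name): name is "scene" or "top"; returns the picture (384x512x3 uint8, red, green, blue); there is no depth.
- eyes.camera_info(name): a dict with "mtx" (3x3 intrinsics, pixels), "k1" (the pictures are not rectified: a ray, as slopes to the right and down, at radius r is drawn at 1 + k1 r^2 times it, then the intrinsics apply), "extrinsics" (4x4, takes a point from camera to world coordinates). Camera axes: x right, y down, z forward; pixel columns grow to the right and rows downward; lengths in m; the calibration is good to about 2 mm. A picture is of the moment at which its call begins. camera_info takes no time and is no camera call.
- r.hand_in(): hands the job in; it is judged then, once.
The state is a dict: "clock": time; "joints": joint angles; "qvel": joint speeds; "tau": joint torques, N m; "tcp_pos": TCP position; "orientation": TCP orientation; "contact_force": force on the tool from outside, world axes, zero at the start; "moment": the same for the moment, N m; "grip_width": finger opening in m; "gripper_force": force on a finger pad.
Only numpy, scipy, OpenCV 4.12 (cv2) and the standard library are available. Lean on these libraries where they do the work, as an engineer would, in place of code of your own. Each camera call takes 0.05 s, during which the arm holds its last target. There are 200 camera calls.

## Working session

There is one attempt and no reset: what is moved stays moved. The work goes in short steps, Python scripts to look and compute and a tool call to move; the robot and the scene stay as the last step left them, time stands still between calls to the robot, and variables do not carry over. Pictures are saved under pics/ and viewed, at most 10 in all, crops included, and the job is handed in when it is done.

Besides the shell and the picture viewer there is one more tool, called after "Call:" by a JSON object that holds its "fn" and its "kwargs", one argument or row to a line. step_arm: Moves the arm, as the interface text tells. Shifts and turns lie within -1 to 1; 1 stands for 60 cm of shift or pi rad of turn. Its arguments: {"type":"object","properties":{"rows":{"type":"array"},"jaw":{"type":"number"},"squeeze":{"type":"number"}},"required":["rows"]}

```bash
ls; mkdir -p pics; python3 - <<'E'
from bench import r, eyes
import cv2,numpy as np
for n in("scene","top"):
    im=eyes.grab_frame(n); cv2.imwrite(f"pics/{n}0.png",im[:,:,::-1])
    c=eyes.camera_info(n); print(n,np.round(c["mtx"],1).tolist(),c["k1"],np.round(c["extrinsics"],3).tolist())
o=r.get_obs();print(o["clock"],o["tcp_pos"],o["orientation"],o["grip_width"])
E
```

```text
pics
scene [[417.5, 0.0, 247.2], [0.0, 417.5, 197.9], [0.0, 0.0, 1.0]] -0.019533288043138683 [[-0.306, 0.655, -0.69, 1.301], [0.952, 0.206, -0.227, 0.3], [-0.006, -0.727, -0.687, 0.793], [0.0, 0.0, 0.0, 1.0]]
top [[354.3, 0.0, 256.9], [0.0, 354.3, 186.5], [0.0, 0.0, 1.0]] -0.10132980426080543 [[-0.1, -0.974, 0.202, 0.384], [-0.995, 0.099, -0.016, 0.092], [-0.004, -0.203, -0.979, 0.94], [0.0, 0.0, 0.0, 1.0]]
0.1 [ 0.22789965 -0.63474986  0.20471564] [-3.09344238e+00 -5.38602534e-01  6.95880482e-04] 0.08521824719851781
```

View pics/scene0.png

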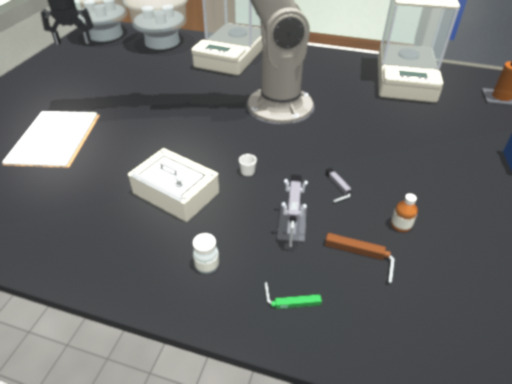

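View pics/top0.png

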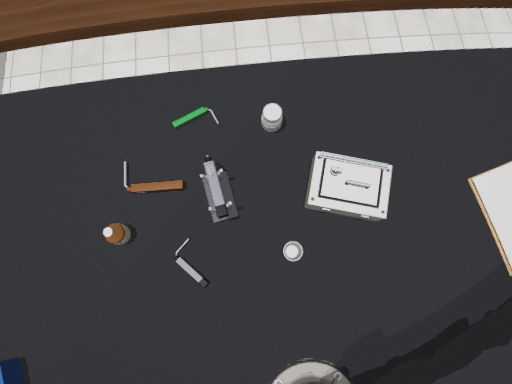

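The top view shows brown (157,187), green (190,117), a small grey one on the bench (191,271) and a grey one in the cradle (216,188). The larger grey one, in the cradle, fits. The box is at (349,185) with its tap at (336,171). I'll confirm in an enlarged crop.

```bash
python3 - <<'E'
import cv2,numpy as np
t=cv2.imread("pics/top0.png");s=cv2.imread("pics/scene0.png")
z=lambda im,x,y,w,h:cv2.resize(im[y:y+h,x:x+w],(400,300),interpolation=cv2.INTER_CUBIC)
a=z(t,165,145,96,72);b=z(t,301,147,96,72);c=z(s,252,164,112,84);d=z(s,122,142,100,75)
cv2.imwrite("pics/crop.png",np.vstack([np.hstack([a,b]),np.hstack([c,d])]))
E
```

```text
(no output)
```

View pics/crop.png

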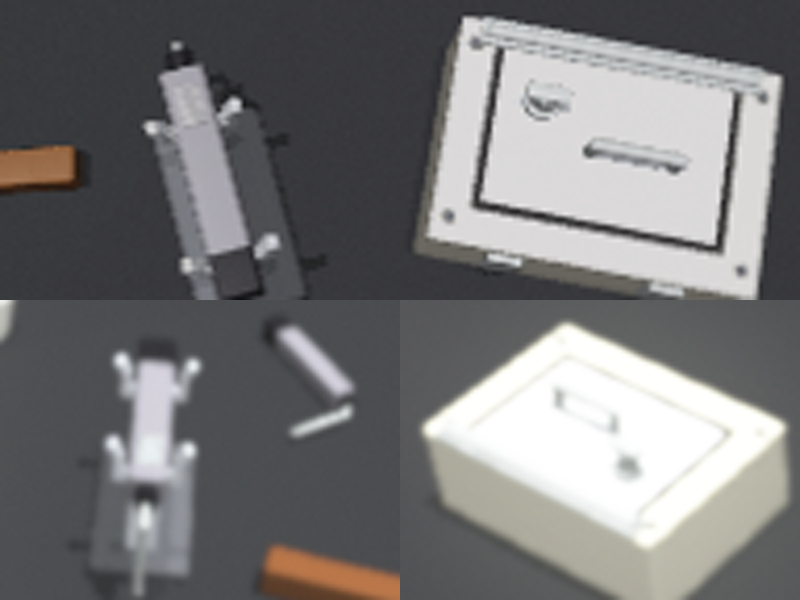

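The crop confirms the grey probe in the cradle is the larger grey one. Its nose points up the top image, away from the robot; fork tops are at crop (152,128), (233,104), (187,266), (268,242). The seam U is clear. Next I fit the poses.

```bash
cat > h.py <<'E'
import numpy as np,cv2
from bench import r,eyes
from scipy.optimize import least_squares,minimize
from scipy.spatial.transform import Rotation as R
C={n:eyes.camera_info(n) for n in("top","scene")}
def proj(n,P):
    c=C[n];E=c["extrinsics"];p=(np.atleast_2d(P)-E[:3,3])@E[:3,:3]
    s=p[:,:2]/p[:,2:];s=s*(1+c["k1"]*(s**2).sum(1,keepdims=True))
    M=c["mtx"];return s*[M[0,0],M[1,1]]+M[:2,2]
def back(n,uv,z):
    c=C[n];uv=np.atleast_2d(np.float64(uv));out=[]
    q=cv2.undistortPoints(uv[:,None],c["mtx"],np.array([c["k1"],0,0,0,0.]))[:,0]
    E=c["extrinsics"];d=np.c_[q,np.ones(len(q))]@E[:3,:3].T
    return E[:3,3]+d*((z-E[2,3])/d[:,2:])
def T(p,P):  # x,y,yaw
    P=np.atleast_2d(P);c,s=np.cos(p[2]),np.sin(p[2])
    return np.c_[p[0]+c*P[:,0]-s*P[:,1],p[1]+s*P[:,0]+c*P[:,1],P[:,2]]
E
python3 - <<'E'
from h import *
t=cv2.cvtColor(cv2.imread("pics/top0.png"),6).astype(np.float32);s=cv2.cvtColor(cv2.imread("pics/scene0.png"),6).astype(np.float32)
k=lambda x,y,sx,ox,oy:((x+.5)/sx-.5+ox,(y+.5)/sx-.5+oy)
cp=[k(x-400,y,400/96,301,147) for x,y in[(476,207),(722,247),(499,48),(738,92)]]
B=np.array([[-.045,.075,.07],[-.045,-.075,.07],[.045,.075,.07],[.045,-.075,.07]])
W=back("top",cp,.07);m=W[:2].mean(0);yaw=np.arctan2(*(W[0]-W[1])[[1,0]])-np.pi/2
p0=np.r_[m[:2]+.045*np.array([np.cos(yaw),np.sin(yaw)]),yaw];print("init",p0)
a=np.linspace(-.045,.04,60);b=np.linspace(-.075,.075,100)
S=np.vstack([np.c_[a,0*a+.075],np.c_[0*b-.045,b],np.c_[a,0*a-.075]]);S=np.c_[S,0*S[:,0]+.07]
def fit(ims):
    def f(p):
        v=0
        for n,im in ims:
            q=proj(n,T(p,S)).astype(np.float32);v+=cv2.remap(im,q[:,:1],q[:,1:],1).mean()
        return v
    o=minimize(f,p0,method="Nelder-Mead",options=dict(initial_simplex=p0+np.vstack([np.zeros(3),np.diag([.006,.006,.04])]),xatol=1e-5));return o.x,o.fun
tb=cv2.GaussianBlur(t,(0,0),.8);sb=cv2.GaussianBlur(s,(0,0),.8)
print("box top",fit([("top",tb)]),"scene",fit([("scene",sb)]))
ft=back("top",[k(x,y,400/96,165,145) for x,y in[(152,128),(233,104),(187,266),(268,242)]],.106)
fs=back("scene",[k(x,y-300,400/112,252,164) for x,y in[(187,452),(113,443),(192,367),(125,360)]],.106)
for f in(ft,fs):
    d=f[:2].mean(0)-f[2:].mean(0);print("cradle",f.mean(0),"yaw",np.arctan2(d[1],d[0]),"len",np.hypot(*d[:2]),"w",np.linalg.norm(f[0]-f[1]))
h=back("top",[k(x,y,400/96,165,145) for x,y in[(160,77),(202,66),(215,298),(262,285)]],.108)
d=h[:2].mean(0)-h[2:].mean(0);print("probe top",h.mean(0),np.arctan2(d[1],d[0]),np.hypot(*d[:2]),h[:2].mean(0))
print(back("top",[(293,251)],.045),back("top",[(272,112)],.085),back("top",[(109,232)],.1))
E
```

```text
init [ 0.54700484 -0.15873622 -0.26551584]
box top (array([ 0.54698101, -0.15851764, -0.2902173 ]), np.float64(104.6131362915039)) scene (array([ 0.54379479, -0.16053289, -0.29180629]), np.float64(244.291259765625))
cradle [0.56084777 0.17893218 0.106     ] yaw 0.16664765054351396 len 0.08429103818602163 w 0.04918528048842784
cradle [0.55887109 0.17750024 0.106     ] yaw 0.16072615550304403 len 0.08490882060641226 w 0.048811932877299506
probe top [0.56313252 0.17887384 0.108     ] 0.17371513271077454 0.13451355082690186 [0.62937704 0.19049868 0.108     ]
[[0.39630368 0.00373076 0.045     ]] [[0.75289219 0.019008   0.085     ]] [[0.4821621  0.44381591 0.1       ]]
```

Call:
{"fn": "step_arm", "kwargs": {
  "rows": [
    [0.01,0.03,0.01,0,0,-0.01],
    [0.03,0.08,0.02,0,0,-0.02],
    [0.055,0.135,0.03,0,0,-0.03],
    [0.08,0.19,0.04,0,0,-0.045],
    [0.105,0.245,0.04,0,0,-0.057]
  ],
  "jaw": 0,
  "squeeze": 60
}}

```text
clock: 0.52
tcp_pos: [0.2917, -0.4871, 0.2303]
orientation: [3.13, 0.256, 0.001]
contact_force: [0.9, -0.3, 0.4]
grip_width: 0.0857
gripper_force: 0.0
```

Call:
{"fn": "step_arm", "kwargs": {
  "rows": [
    [0.022,0.055,0,0,0,0],
    [0.044,0.11,0,0,0,0],
    [0.066,0.165,0,0,0,0],
    [0.088,0.22,0,0,0,0],
    [0.11,0.275,0,0,0,0]
  ]
}}

```text
clock: 0.93
tcp_pos: [0.3572, -0.3215, 0.2294]
orientation: [-3.131, -0.26, 0.001]
contact_force: [0.7, -0.3, 0.1]
grip_width: 0.0856
gripper_force: 0.0
```

Call:
{"fn": "step_arm", "kwargs": {
  "rows": [
    [0.022,0.055,0,0,0,0],
    [0.044,0.11,0,0,0,0],
    [0.066,0.165,0,0,0,0],
    [0.088,0.22,0,0,0,0],
    [0.11,0.275,0,0,0,0]
  ]
}}

```text
clock: 1.35
tcp_pos: [0.4232, -0.1566, 0.2295]
orientation: [3.131, 0.26, -0.0]
contact_force: [0.7, -0.7, 0.9]
grip_width: 0.0855
gripper_force: 0.0
```

Call:
{"fn": "step_arm", "kwargs": {
  "rows": [
    [0.022,0.055,0,0,0,0],
    [0.044,0.11,0,0,0,0],
    [0.066,0.165,0,0,0,0],
    [0.088,0.22,0,0,0,0],
    [0.11,0.275,0,0,0,0]
  ]
}}

```text
clock: 1.77
tcp_pos: [0.4892, 0.0083, 0.2295]
orientation: [3.131, 0.26, -0.0]
contact_force: [0.0, -0.3, -0.1]
grip_width: 0.0853
gripper_force: 0.0
```

Call:
{"fn": "step_arm", "kwargs": {
  "rows": [
    [0.025,0.065,0,0,0,0],
    [0.06,0.14,0,0,0,0],
    [0.095,0.22,0,0,0,0],
    [0.115,0.27,0,0,0,0],
    [0.123,0.285,0,0,0,0]
  ]
}}

```text
clock: 2.18
tcp_pos: [0.5632, 0.1838, 0.2293]
orientation: [-3.127, -0.268, -0.0]
contact_force: [-0.4, 0.1, -0.4]
grip_width: 0.0851
gripper_force: 0.0
```

Call:
{"fn": "step_arm", "kwargs": {
  "rows": [
    [0,0,-0.02,0,0,0],
    [0,0,-0.05,0,0,0],
    [0,0,-0.08,0,0,0],
    [0,0,-0.1,0,0,0],
    [0,0,-0.1,0,0,0]
  ]
}}

```text
clock: 2.6
tcp_pos: [0.5608, 0.1758, 0.1663]
orientation: [3.129, 0.259, -0.009]
contact_force: [-0.6, -0.4, -0.0]
grip_width: 0.0853
gripper_force: 0.0
```

```bash
python3 - <<'E'
from h import *
o=r.get_obs();print(o["clock"],o["tcp_pos"],o["orientation"])
t=eyes.grab_frame("top")[:,:,::-1];s=eyes.grab_frame("scene")[:,:,::-1]
z=lambda im,x,y,w,h:cv2.resize(im[y:y+h,x:x+w],(800,600),interpolation=cv2.INTER_CUBIC)
cv2.imwrite("pics/s2.png",z(s,232,144,112,84))
E
```

```text
2.6 [0.56083512 0.17575287 0.16628152] [ 3.12890149  0.25856976 -0.00890742]
```

View pics/s2.png

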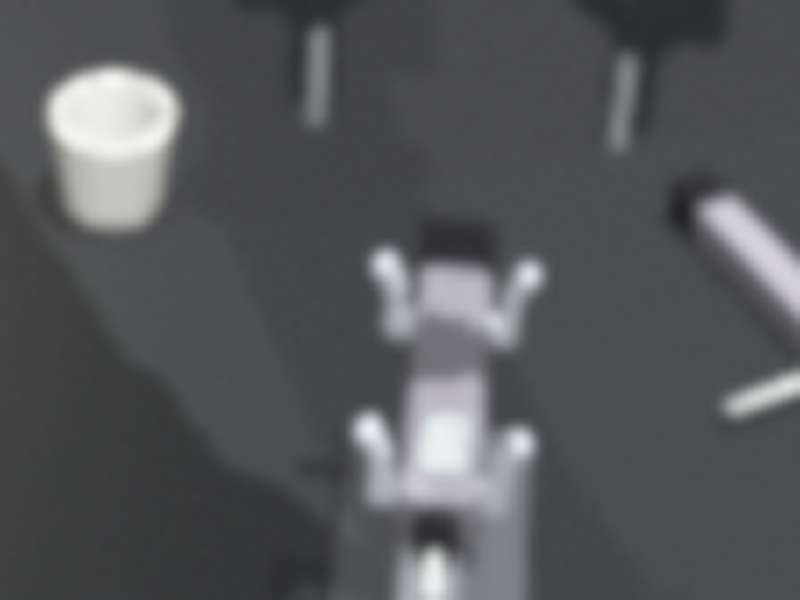

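The fingertips (crop (318,125), (620,150)) straddle the handle centreline (about 450,330), so I'll settle and descend.

Call:
{"fn": "step_arm", "kwargs": {
  "rows": [
    [0,0,0,0,0,0],
    [0,0,-0.03,0,0,0],
    [0,0,-0.07,0,0,0],
    [0,0,-0.105,0,0,0],
    [0,0,-0.125,0,0,0]
  ]
}}

```text
clock: 3.12
tcp_pos: [0.5627, 0.1773, 0.0937]
orientation: [3.131, 0.259, -0.001]
contact_force: [0.2, -1.6, 0.6]
grip_width: 0.0855
gripper_force: 0.0
```

Call:
{"fn": "step_arm", "kwargs": {
  "rows": [
    [0,0,0,0,0,0],
    [0,0,0,0,0,0],
    [0,0,0,0,0,0]
  ]
}}

```text
clock: 3.37
tcp_pos: [0.5641, 0.1783, 0.0962]
orientation: [-3.13, -0.26, -0.004]
contact_force: [0.4, 0.6, 0.6]
grip_width: 0.0855
gripper_force: 0.0
```

Call:
{"fn": "step_arm", "kwargs": {
  "rows": [
    [0,0,-0.007,0,0,0],
    [0,0,-0.007,0,0,0]
  ]
}}

```text
clock: 3.53
tcp_pos: [0.5635, 0.1778, 0.091]
orientation: [-3.131, -0.26, -0.002]
contact_force: [-0.6, 0.7, -0.5]
grip_width: 0.0856
gripper_force: 0.0
```

Call:
{"fn": "step_arm", "kwargs": {
  "rows": [
    [0,0,0,0,0,0],
    [0,0,0,0,0,0],
    [0,0,0,0,0,0],
    [0,0,0,0,0,0],
    [0,0,0,0,0,0]
  ],
  "jaw": 1,
  "squeeze": 60
}}

```text
clock: 3.95
tcp_pos: [0.563, 0.1777, 0.0905]
orientation: [-3.131, -0.26, -0.0]
contact_force: [-0.2, 0.2, -0.8]
grip_width: 0.0254
gripper_force: 0.0
```

Call:
{"fn": "step_arm", "kwargs": {
  "rows": [
    [0,0,0,0,0,0],
    [0,0,0,0,0,0],
    [0,0,0,0,0,0],
    [0,0,0,0,0,0],
    [0,0,0,0,0,0]
  ]
}}

```text
clock: 4.37
tcp_pos: [0.563, 0.1777, 0.0904]
orientation: [3.131, 0.26, -0.0]
contact_force: [1.4, -0.3, -0.6]
grip_width: 0.0002
gripper_force: 0.0
```

The jaws shut fully without holding anything, so I need to look.

```bash
python3 - <<'E'
from h import *
t=eyes.grab_frame("top")[:,:,::-1];s=eyes.grab_frame("scene")[:,:,::-1]
z=lambda im,x,y,w,h:cv2.resize(im[y:y+h,x:x+w],(400,300),interpolation=cv2.INTER_CUBIC)
cv2.imwrite("pics/s3.png",np.hstack([z(s,232,134,136,102),z(t,165,145,112,84)]))
cv2.imwrite("pics/s3full.png",s);cv2.imwrite("pics/t3full.png",t)
o=r.get_obs();print(o["grip_width"],o["gripper_force"])
E
```

```text
-0.0001359756808893713 0.0
```

View pics/s3.png

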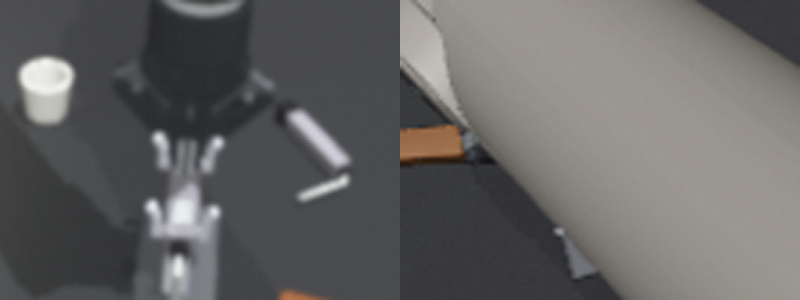

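```bash
python3 - <<'E'
from h import *
P=lambda x,y,z:np.round((proj("scene",[x,y,z])[0]-[232,134])/.34,1)
for z in(.077,.108,.12,.14): print(z,P(.563,.1777,z))
print("probe top centre",P(.563,.179,.108),"forks z.107:",[P(*T([.56,.178,.165],[x,y,.107])[0]) for x in(-.042,.042) for y in(-.024,.024)])
o=r.get_obs();print(o["tcp_pos"],o["joints"])
E
python3 - <<'E'
import cv2
s=cv2.imread("pics/s3full.png");cv2.imwrite("pics/s3z.png",cv2.resize(s[164:224,262:342],(800,600),interpolation=cv2.INTER_CUBIC))
E
```

```text
0.077 [181.4 201.7]
0.108 [184.1 174.5]
0.12 [185.1 163.7]
0.14 [186.9 145.3]
probe top centre [185.6 174.8] forks z.107: [array([160. , 137.3]), array([216.8, 142.5]), array([151.8, 205.5]), array([212. , 211.4])]
[0.56295557 0.17769821 0.09038331] [-0.075892    0.50920048 -0.43924012  1.8395065   0.27867893  0.85376045
 -2.05613301]
```

View pics/s3z.png

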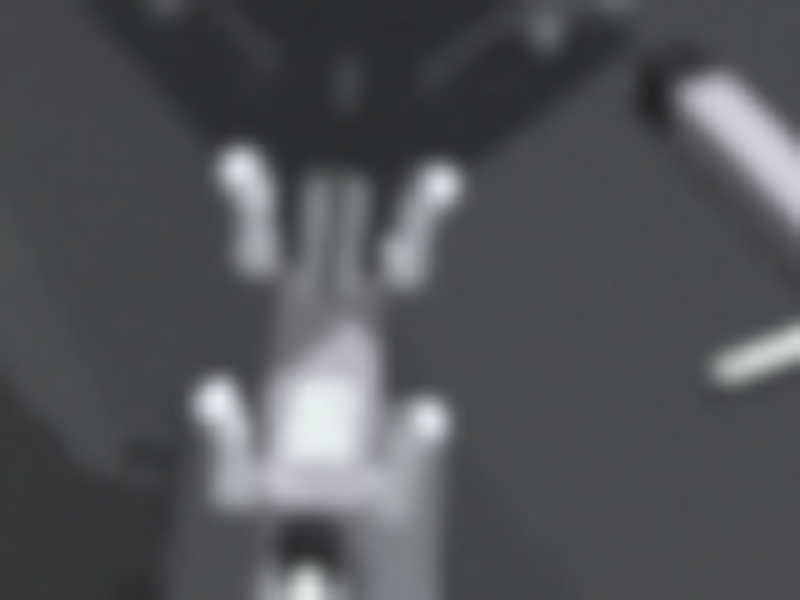

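The fingertips at crop (330,285) sit on top of the handle, so they ended about 3 cm higher than the TCP reading suggests and shut above it. I'll check `r.tips_ahead`, and also fit the fingertip height from the shut-finger image.

```bash
python3 - <<'E'
from h import *
print(r.tips_ahead,[a for a in dir(r) if a[0]!='_'],[a for a in dir(eyes) if a[0]!='_'])
# px of shut tips, and candidate z on tool axis
for z in(.1,.105,.11,.115,.12): print(z,proj("scene",[.563,.1777,z]).round(1))
for z in(.15,.18,.19,.2,.21): print("open",z,proj("scene",[.561,.1758,z]).round(1))
E
```

```text
0.014 ['Unreachable', 'get_obs', 'hand_in', 'tips_ahead'] ['camera_info', 'grab_frame']
0.1 [[294.4 195.8]]
0.105 [[294.5 194.2]]
0.11 [[294.6 192.7]]
0.115 [[294.8 191.2]]
0.12 [[294.9 189.7]]
open 0.15 [[295.3 179.5]]
open 0.18 [[296.2 169.6]]
open 0.19 [[296.6 166.2]]
open 0.2 [[296.9 162.8]]
open 0.21 [[297.2 159.3]]
```

Call:
{"fn": "step_arm", "kwargs": {
  "rows": [
    [0,0,0,0,0,0],
    [0,0,0,0,0,0],
    [0,0,0,0,0,0],
    [0,0,0,0,0,0],
    [0,0,0,0,0,0]
  ],
  "jaw": 0
}}

```text
clock: 4.88
tcp_pos: [0.5629, 0.1777, 0.0904]
orientation: [3.131, 0.26, -0.0]
contact_force: [-0.2, -0.3, 0.2]
grip_width: 0.0605
gripper_force: 0.0
```

Call:
{"fn": "step_arm", "kwargs": {
  "rows": [
    [0,0,0,0,0,0],
    [0,0,0,0,0,0],
    [0,0,0,0,0,0],
    [0,0,0,0,0,0]
  ]
}}

```text
clock: 5.22
tcp_pos: [0.563, 0.1777, 0.0904]
orientation: [3.131, 0.26, -0.0]
contact_force: [0.1, -0.6, 0.9]
grip_width: 0.0853
gripper_force: 0.0
```

The shut and open views agree: the real tool stands about 34 mm above its reading. I'll lower it by that amount, watching the force.

Call:
{"fn": "step_arm", "kwargs": {
  "rows": [
    [0,0,-0.008,0,0,0],
    [0,0,-0.018,0,0,0],
    [0,0,-0.028,0,0,0],
    [0,0,-0.03,0,0,0]
  ]
}}

```text
clock: 5.55
tcp_pos: [0.562, 0.1773, 0.0708]
orientation: [3.13, 0.26, -0.003]
contact_force: [0.9, -0.3, 0.1]
grip_width: 0.0856
gripper_force: 0.0
```

Call:
{"fn": "step_arm", "kwargs": {
  "rows": [
    [0,0,-0.008,0,0,0],
    [0,0,-0.016,0,0,0],
    [0,0,-0.022,0,0,0],
    [0,0,-0.025,0,0,0],
    [0,0,-0.025,0,0,0]
  ]
}}

```text
clock: 5.97
tcp_pos: [0.5626, 0.1776, 0.0568]
orientation: [3.131, 0.26, -0.001]
contact_force: [-0.5, 0.1, 0.1]
grip_width: 0.0854
gripper_force: 0.0
```

Call:
{"fn": "step_arm", "kwargs": {
  "rows": [
    [0,0,0,0,0,0],
    [0,0,0,0,0,0],
    [0,0,0,0,0,0],
    [0,0,0,0,0,0],
    [0,0,0,0,0,0]
  ],
  "jaw": 1
}}

```text
clock: 6.38
tcp_pos: [0.5631, 0.1778, 0.0576]
orientation: [-3.131, -0.26, -0.001]
contact_force: [-0.4, -5.5, 13.4]
grip_width: 0.0256
gripper_force: 15.3
```

Call:
{"fn": "step_arm", "kwargs": {
  "rows": [
    [0,0,0,0,0,0],
    [0,0,0,0,0,0],
    [0,0,0,0,0,0],
    [0,0,0,0,0,0]
  ]
}}

```text
clock: 6.72
tcp_pos: [0.5633, 0.1779, 0.0579]
orientation: [-3.131, -0.26, -0.001]
contact_force: [-0.6, -0.2, 4.2]
grip_width: 0.0247
gripper_force: 59.7
```

Gripped, with 24.7 mm opening and 60 N on the pads. Lift.

Call:
{"fn": "step_arm", "kwargs": {
  "rows": [
    [0,0,0.008,0,0,0],
    [0,0,0.02,0,0,0],
    [0,0,0.035,0,0,0],
    [0,0,0.055,0,0,0],
    [0,0,0.075,0,0,0]
  ]
}}

```text
clock: 7.13
tcp_pos: [0.5628, 0.1777, 0.1035]
orientation: [3.131, 0.26, -0.0]
contact_force: [-0.3, -0.5, -1.8]
grip_width: 0.0248
gripper_force: 59.1
```

Call:
{"fn": "step_arm", "kwargs": {
  "rows": [
    [0,0,0.025,0,0,0],
    [0,0,0.05,0,0,0],
    [0,0,0.08,0,0,0],
    [0,0,0.1,0,0,0],
    [0,0,0.11,0,0,0]
  ]
}}

```text
clock: 7.55
tcp_pos: [0.5641, 0.1783, 0.1712]
orientation: [-3.13, -0.26, -0.006]
contact_force: [0.8, -0.4, -1.5]
grip_width: 0.025
gripper_force: 59.1
```

Call:
{"fn": "step_arm", "kwargs": {
  "rows": [
    [0,0,0,0,0,0],
    [0,0,0,0,0,0],
    [0,0,0,0,0,0]
  ]
}}

```text
clock: 7.8
tcp_pos: [0.5623, 0.1773, 0.1675]
orientation: [3.13, 0.26, -0.002]
contact_force: [0.0, 0.0, -2.4]
grip_width: 0.0249
gripper_force: 59.1
```

```bash
python3 - <<'E'
from h import *
o=r.get_obs();p=o["tcp_pos"];print(o["clock"],p,o["orientation"],o["grip_width"])
s=eyes.grab_frame("scene")[:,:,::-1];t=eyes.grab_frame("top")[:,:,::-1]
cv2.imwrite("pics/s4f.png",s)
y=.165;e=p+[-.0025,0,.038]   # expected probe origin
q=e+[.09*np.cos(y),.09*np.sin(y),-.08];uv=proj("scene",q)[0];print("tip exp",q,uv)
x0,y0=int(uv[0])-40,int(uv[1])-40;print(x0,y0)
cv2.imwrite("pics/s4.png",cv2.resize(s[y0:y0+60,x0:x0+80],(800,600),interpolation=cv2.INTER_CUBIC))
E
```

```text
7.8 [0.56233202 0.17731006 0.16747495] [ 3.13028540e+00  2.59881764e-01 -2.45160690e-03] 0.02485800689177135
tip exp [0.64860967 0.19209277 0.12547495] [292.71391611 213.70214328]
252 173
```

View pics/s4.png

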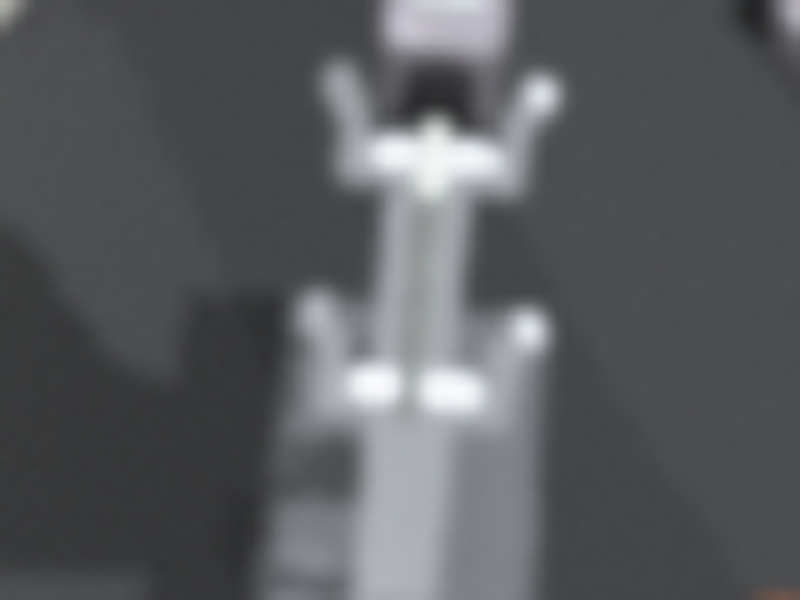

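The nose tip shows at crop (410,405), i.e. pixel (293,213.5), against an expected (292.7,213.7): the tip model is good. Now I go over the seam start, turning 0.1.

Call:
{"fn": "step_arm", "kwargs": {
  "rows": [
    [-0.003,-0.03,0,0,0,0.01],
    [-0.008,-0.08,0,0,0,0.03],
    [-0.014,-0.14,0,0,0,0.05],
    [-0.02,-0.2,0,0,0,0.07],
    [-0.026,-0.26,0,0,0,0.09]
  ]
}}

```text
clock: 8.32
tcp_pos: [0.5466, 0.0204, 0.1677]
orientation: [-3.061, -0.705, 0.002]
contact_force: [-0.4, -1.7, -1.7]
grip_width: 0.025
gripper_force: 59.0
```

Call:
{"fn": "step_arm", "kwargs": {
  "rows": [
    [-0.006,-0.06,0,0,0,0.01],
    [-0.012,-0.12,0,0,0,0.01],
    [-0.018,-0.18,0,0,0,0.01],
    [-0.023,-0.23,0,0,0,0.01],
    [-0.025,-0.26,0,0,0,0.01]
  ]
}}

```text
clock: 8.73
tcp_pos: [0.5308, -0.139, 0.1675]
orientation: [3.052, 0.739, -0.003]
contact_force: [0.9, -0.6, -1.8]
grip_width: 0.0248
gripper_force: 59.1
```

Call:
{"fn": "step_arm", "kwargs": {
  "rows": [
    [-0.001,-0.007,0,0,0,0],
    [-0.001,-0.01,0,0,0,0],
    [-0.001,-0.01,0,0,0,0],
    [-0.001,-0.01,0,0,0,0],
    [-0.001,-0.01,0,0,0,0]
  ]
}}

```text
clock: 9.15
tcp_pos: [0.532, -0.1384, 0.1683]
orientation: [-3.05, -0.75, -0.0]
contact_force: [0.2, -0.5, -1.1]
grip_width: 0.0246
gripper_force: 59.1
```

Call:
{"fn": "step_arm", "kwargs": {
  "rows": [
    [0,0,0,0,0,0],
    [0,0,0,0,0,0]
  ]
}}

```text
clock: 9.32
tcp_pos: [0.5319, -0.1393, 0.1684]
orientation: [-3.051, -0.749, -0.0]
contact_force: [-0.5, -1.4, -2.6]
grip_width: 0.0248
gripper_force: 59.1
```

```bash
cat > see.py <<'E'
from h import *
import sys
o=r.get_obs();p=o["tcp_pos"];M=R.from_rotvec(o["orientation"]).as_matrix();y=np.arctan2(M[1,0],M[0,0])
q=p+[.0875*np.cos(y),.0875*np.sin(y),-.042]
b=[.546,-.159,-.289];c,s=np.cos(b[2]),np.sin(b[2]);d=q[:2]-b[:2]
print(o["clock"],"tcp",p.round(4),"yaw",y,"tip",q.round(4),"in box mm",1e3*(c*d[0]+s*d[1]),1e3*(-s*d[0]+c*d[1]),1e3*q[2],o["contact_force"].round(1))
if len(sys.argv)>1:
    o=[]
    for n in("scene","top"):
        im=eyes.grab_frame(n)[:,:,::-1];uv=proj(n,q)[0];x0,y0=int(uv[0])-26,int(uv[1])-40
        Z=10;cr=cv2.resize(im[y0:y0+60,x0:x0+40],(400,600),interpolation=cv2.INTER_CUBIC)
        f=lambda P:tuple(np.round((proj(n,P)[0]-[x0,y0]+.5)*Z).astype(int))
        cv2.drawMarker(cr,f(q),(0,0,255),1,14,1)
        for P in[[.045,.075,.07],[-.045,.075,.07],[-.045,-.075,.07],[.045,-.075,.07]]: cv2.drawMarker(cr,f(T(b,P)[0]),(255,0,0),1,14,1)
        o.append(cr)
    cv2.imwrite(sys.argv[1],np.hstack(o))
E
python3 see.py pics/v1.png
```

```text
9.3167 tcp [ 0.5319 -0.1393  0.1684] yaw 0.48140323311489747 tip [ 0.6095 -0.0988  0.1264] in box mm 43.68002164404074 75.79369253750363 126.40655634795145 [-0.5 -1.4 -2.6]
```

View pics/v1.png

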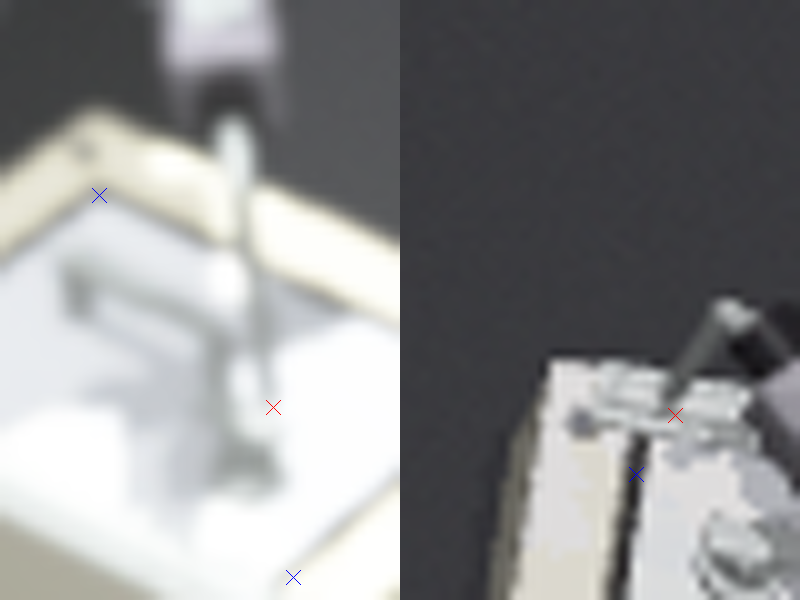

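The tip marker and tip coincide within a few mm in both views: scene crop (273,407), top crop (676,415). The seam marks lie on the joint. Lower to about 5 mm above it.

Call:
{"fn": "step_arm", "kwargs": {
  "rows": [
    [0,-0.001,-0.012,0,0,0],
    [0,-0.001,-0.026,0,0,0],
    [0,-0.001,-0.04,0,0,0],
    [0,-0.001,-0.05,0,0,0],
    [0,-0.001,-0.057,0,0,0]
  ]
}}

```text
clock: 9.83
tcp_pos: [0.531, -0.1408, 0.1327]
orientation: [-3.051, -0.746, 0.003]
contact_force: [-0.3, -0.0, -2.9]
grip_width: 0.025
gripper_force: 59.1
```

Call:
{"fn": "step_arm", "kwargs": {
  "rows": [
    [0,0,-0.005,0,0,0],
    [0,0,-0.01,0,0,0],
    [0,0,-0.015,0,0,0],
    [0,0,-0.019,0,0,0],
    [0,0,-0.022,0,0,0]
  ]
}}

```text
clock: 10.25
tcp_pos: [0.5318, -0.1409, 0.1209]
orientation: [3.052, 0.746, 0.0]
contact_force: [-0.1, 0.3, -1.8]
grip_width: 0.0249
gripper_force: 59.1
```

Call:
{"fn": "step_arm", "kwargs": {
  "rows": [
    [0,0,-0.002,0,0,0],
    [0,0,-0.004,0,0,0],
    [0,0,-0.004,0,0,0]
  ]
}}

```text
clock: 10.5
tcp_pos: [0.5317, -0.1409, 0.1185]
orientation: [-3.052, -0.747, 0.0]
contact_force: [0.1, -0.4, -1.4]
grip_width: 0.0249
gripper_force: 59.1
```

```bash
python3 see.py pics/v2.png
```

```text
10.5 tcp [ 0.5317 -0.1409  0.1185] yaw 0.4798724652059271 tip [ 0.6093 -0.1005  0.0765] in box mm 44.04292334429949 74.1526087966812 76.4935447111204 [ 0.1 -0.4 -1.4]
```

View pics/v2.png

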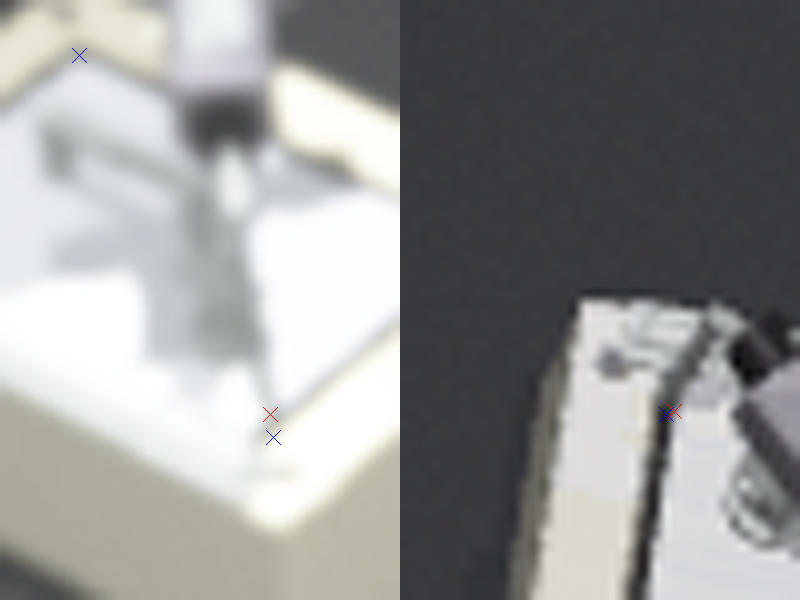

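Tip is over the joint at the start (scene crop (268,405)), about 6 mm up. Trace side 1.

Call:
{"fn": "step_arm", "kwargs": {
  "rows": [
    [-0.004,0.0012,0,0,0,0],
    [-0.008,0.0025,-0.001,0,0,0],
    [-0.012,0.0037,-0.001,0,0,0],
    [-0.016,0.005,-0.002,0,0,0],
    [-0.02,0.0062,-0.002,0,0,0]
  ]
}}

```text
clock: 11.02
tcp_pos: [0.5193, -0.137, 0.1173]
orientation: [-3.052, -0.747, 0.0]
contact_force: [-0.7, -0.2, -2.1]
grip_width: 0.0247
gripper_force: 59.1
```

Call:
{"fn": "step_arm", "kwargs": {
  "rows": [
    [-0.004,0.0012,0,0,0,0],
    [-0.008,0.0025,0,0,0,0],
    [-0.012,0.0037,0,0,0,0],
    [-0.016,0.005,0,0,0,0],
    [-0.02,0.0062,0,0,0,0]
  ]
}}

```text
clock: 11.43
tcp_pos: [0.5075, -0.1334, 0.1174]
orientation: [3.052, 0.747, 0.0]
contact_force: [0.6, -0.1, -1.4]
grip_width: 0.0248
gripper_force: 59.1
```

Call:
{"fn": "step_arm", "kwargs": {
  "rows": [
    [-0.004,0.0012,0,0,0,0],
    [-0.008,0.0025,0,0,0,0],
    [-0.012,0.0037,0,0,0,0],
    [-0.016,0.005,0,0,0,0],
    [-0.02,0.0062,0,0,0,0]
  ]
}}

```text
clock: 11.85
tcp_pos: [0.4955, -0.1296, 0.1174]
orientation: [-3.052, -0.747, -0.0]
contact_force: [-0.7, 0.9, -2.4]
grip_width: 0.0252
gripper_force: 59.1
```

Call:
{"fn": "step_arm", "kwargs": {
  "rows": [
    [-0.004,0.0012,0,0,0,0],
    [-0.008,0.0025,0,0,0,0],
    [-0.012,0.0037,0,0,0,0],
    [-0.016,0.005,0,0,0,0],
    [-0.02,0.0062,0,0,0,0]
  ]
}}

```text
clock: 12.27
tcp_pos: [0.4835, -0.1259, 0.1174]
orientation: [3.052, 0.747, 0.0]
contact_force: [-0.1, -0.3, -0.7]
grip_width: 0.0253
gripper_force: 59.1
```

```bash
python3 see.py
```

```text
12.2667 tcp [ 0.4835 -0.1259  0.1174] yaw 0.47992028028023115 tip [ 0.5611 -0.0855  0.0754] in box mm -6.426788122939824 74.7452026318537 75.43281562521858 [-0.1 -0.3 -0.7]
```

Call:
{"fn": "step_arm", "kwargs": {
  "rows": [
    [-0.004,0.0012,0,0,0,0],
    [-0.008,0.0025,0,0,0,0],
    [-0.012,0.0037,0,0,0,0],
    [-0.016,0.005,0,0,0,0],
    [-0.02,0.0062,0,0,0,0]
  ]
}}

```text
clock: 12.68
tcp_pos: [0.4715, -0.1222, 0.1174]
orientation: [3.052, 0.746, 0.0]
contact_force: [-0.3, 0.4, -2.3]
grip_width: 0.0249
gripper_force: 59.1
```

Call:
{"fn": "step_arm", "kwargs": {
  "rows": [
    [-0.004,0.0012,0,0,0,0],
    [-0.008,0.0025,0,0,0,0],
    [-0.012,0.0037,0,0,0,0],
    [-0.016,0.005,0,0,0,0],
    [-0.02,0.0062,0,0,0,0]
  ]
}}

```text
clock: 13.1
tcp_pos: [0.4596, -0.1185, 0.1174]
orientation: [3.052, 0.747, 0.0]
contact_force: [0.5, -0.8, -2.1]
grip_width: 0.0249
gripper_force: 59.1
```

Call:
{"fn": "step_arm", "kwargs": {
  "rows": [
    [-0.004,0.0012,0,0,0,0],
    [-0.008,0.0025,0,0,0,0],
    [-0.012,0.0037,0,0,0,0],
    [-0.016,0.005,0,0,0,0],
    [-0.021,0.0063,0,0,0,0]
  ]
}}

```text
clock: 13.52
tcp_pos: [0.447, -0.1147, 0.1174]
orientation: [3.052, 0.747, 0.0]
contact_force: [0.1, -1.1, -1.9]
grip_width: 0.0252
gripper_force: 59.1
```

Call:
{"fn": "step_arm", "kwargs": {
  "rows": [
    [-0.0012,-0.004,0,0,0,0],
    [-0.0024,-0.008,0,0,0,0],
    [-0.0036,-0.012,0,0,0,0],
    [-0.0048,-0.016,0,0,0,0],
    [-0.006,-0.02,0,0,0,0]
  ]
}}

```text
clock: 13.93
tcp_pos: [0.4436, -0.1272, 0.1174]
orientation: [3.052, 0.746, 0.0]
contact_force: [-0.2, -0.5, -1.4]
grip_width: 0.0247
gripper_force: 59.1
```

```bash
python3 see.py
```

```text
13.9333 tcp [ 0.4436 -0.1272  0.1174] yaw 0.4796102464813494 tip [ 0.5212 -0.0868  0.0754] in box mm -44.33660259634973 62.113288054656806 75.3958008774036 [-0.2 -0.5 -1.4]
```

Call:
{"fn": "step_arm", "kwargs": {
  "rows": [
    [-0.0012,-0.004,0,0,0,0],
    [-0.0024,-0.008,0,0,0,0],
    [-0.0036,-0.012,0,0,0,0],
    [-0.0048,-0.016,0,0,0,0],
    [-0.006,-0.02,0,0,0,0]
  ]
}}

```text
clock: 14.35
tcp_pos: [0.4399, -0.139, 0.1174]
orientation: [3.052, 0.747, 0.0]
contact_force: [0.3, -0.1, -1.5]
grip_width: 0.0249
gripper_force: 59.1
```

Call:
{"fn": "step_arm", "kwargs": {
  "rows": [
    [-0.0012,-0.004,0,0,0,0],
    [-0.0024,-0.008,0,0,0,0],
    [-0.0036,-0.012,0,0,0,0],
    [-0.0048,-0.016,0,0,0,0],
    [-0.006,-0.02,0,0,0,0]
  ]
}}

```text
clock: 14.77
tcp_pos: [0.4363, -0.151, 0.1174]
orientation: [3.052, 0.747, 0.0]
contact_force: [-0.2, -0.0, -1.6]
grip_width: 0.0246
gripper_force: 59.1
```

Call:
{"fn": "step_arm", "kwargs": {
  "rows": [
    [-0.0012,-0.004,0,0,0,0],
    [-0.0024,-0.008,0,0,0,0],
    [-0.0036,-0.012,0,0,0,0],
    [-0.0048,-0.016,0,0,0,0],
    [-0.006,-0.02,0,0,0,0]
  ]
}}

```text
clock: 15.18
tcp_pos: [0.4327, -0.163, 0.1174]
orientation: [3.052, 0.747, 0.0]
contact_force: [0.1, -1.2, -1.7]
grip_width: 0.0248
gripper_force: 59.1
```

Call:
{"fn": "step_arm", "kwargs": {
  "rows": [
    [-0.0012,-0.004,0,0,0,0],
    [-0.0024,-0.008,0,0,0,0],
    [-0.0036,-0.012,0,0,0,0],
    [-0.0048,-0.016,0,0,0,0],
    [-0.006,-0.02,0,0,0,0]
  ]
}}

```text
clock: 15.6
tcp_pos: [0.4291, -0.175, 0.1174]
orientation: [3.052, 0.747, 0.0]
contact_force: [0.7, -0.3, -1.9]
grip_width: 0.0247
gripper_force: 59.1
```

Call:
{"fn": "step_arm", "kwargs": {
  "rows": [
    [-0.0012,-0.004,0,0,0,0],
    [-0.0024,-0.008,0,0,0,0],
    [-0.0036,-0.012,0,0,0,0],
    [-0.0048,-0.016,0,0,0,0],
    [-0.006,-0.02,0,0,0,0]
  ]
}}

```text
clock: 16.02
tcp_pos: [0.4255, -0.187, 0.1174]
orientation: [3.052, 0.747, 0.0]
contact_force: [0.4, 0.8, -1.2]
grip_width: 0.0249
gripper_force: 59.1
```

```bash
python3 see.py
```

```text
16.0167 tcp [ 0.4255 -0.187   0.1174] yaw 0.4798590894840259 tip [ 0.5031 -0.1466  0.0754] in box mm -44.647714613305524 -0.37767303429856247 75.41357851179009 [ 0.4  0.8 -1.2]
```

Call:
{"fn": "step_arm", "kwargs": {
  "rows": [
    [-0.0012,-0.004,0,0,0,0],
    [-0.0024,-0.008,0,0,0,0],
    [-0.0036,-0.012,0,0,0,0],
    [-0.0048,-0.016,0,0,0,0],
    [-0.006,-0.02,0,0,0,0]
  ]
}}

```text
clock: 16.43
tcp_pos: [0.4219, -0.199, 0.1174]
orientation: [3.052, 0.747, 0.0]
contact_force: [0.6, -0.5, -1.5]
grip_width: 0.0249
gripper_force: 59.1
```

Call:
{"fn": "step_arm", "kwargs": {
  "rows": [
    [-0.0012,-0.004,0,0,0,0],
    [-0.0024,-0.008,0,0,0,0],
    [-0.0036,-0.012,0,0,0,0],
    [-0.0048,-0.016,0,0,0,0],
    [-0.006,-0.02,0,0,0,0]
  ]
}}

```text
clock: 16.85
tcp_pos: [0.4183, -0.211, 0.1174]
orientation: [-3.052, -0.746, -0.0]
contact_force: [0.1, 0.1, -1.2]
grip_width: 0.0245
gripper_force: 59.1
```

Call:
{"fn": "step_arm", "kwargs": {
  "rows": [
    [-0.0012,-0.004,0,0,0,0],
    [-0.0024,-0.008,0,0,0,0],
    [-0.0036,-0.012,0,0,0,0],
    [-0.0048,-0.016,0,0,0,0],
    [-0.006,-0.02,0,0,0,0]
  ]
}}

```text
clock: 17.27
tcp_pos: [0.4147, -0.223, 0.1174]
orientation: [3.052, 0.747, 0.0]
contact_force: [-0.0, -0.1, -1.4]
grip_width: 0.0248
gripper_force: 59.1
```

Call:
{"fn": "step_arm", "kwargs": {
  "rows": [
    [-0.0012,-0.004,0,0,0,0],
    [-0.0024,-0.008,0,0,0,0],
    [-0.0036,-0.012,0,0,0,0],
    [-0.0048,-0.016,0,0,0,0],
    [-0.006,-0.02,0,0,0,0]
  ]
}}

```text
clock: 17.68
tcp_pos: [0.4111, -0.235, 0.1174]
orientation: [3.052, 0.747, -0.0]
contact_force: [-0.4, -0.6, -2.2]
grip_width: 0.0252
gripper_force: 59.1
```

Call:
{"fn": "step_arm", "kwargs": {
  "rows": [
    [-0.0012,-0.004,0,0,0,0],
    [-0.0024,-0.008,0,0,0,0],
    [-0.0036,-0.012,0,0,0,0],
    [-0.0048,-0.016,0,0,0,0],
    [-0.006,-0.02,0,0,0,0]
  ]
}}

```text
clock: 18.1
tcp_pos: [0.4074, -0.247, 0.1174]
orientation: [-3.052, -0.746, 0.0]
contact_force: [0.1, 0.2, -2.3]
grip_width: 0.0251
gripper_force: 59.1
```

Call:
{"fn": "step_arm", "kwargs": {
  "rows": [
    [-0.0012,-0.004,0,0,0,0],
    [-0.0024,-0.008,0,0,0,0],
    [-0.0036,-0.012,0,0,0,0],
    [-0.0048,-0.016,0,0,0,0],
    [-0.0057,-0.019,0,0,0,0]
  ]
}}

```text
clock: 18.52
tcp_pos: [0.4041, -0.2585, 0.1174]
orientation: [3.052, 0.746, 0.0]
contact_force: [-0.3, -0.6, -2.1]
grip_width: 0.025
gripper_force: 59.1
```

Call:
{"fn": "step_arm", "kwargs": {
  "rows": [
    [0.004,-0.0012,0,0,0,0],
    [0.008,-0.0024,0,0,0,0],
    [0.012,-0.0036,0,0,0,0],
    [0.016,-0.0048,0,0,0,0],
    [0.02,-0.006,0,0,0,0]
  ]
}}

```text
clock: 18.93
tcp_pos: [0.4166, -0.2617, 0.1174]
orientation: [-3.051, -0.747, -0.0]
contact_force: [-0.4, -0.2, -1.7]
grip_width: 0.0249
gripper_force: 59.1
```

```bash
python3 see.py
```

```text
18.9333 tcp [ 0.4166 -0.2617  0.1174] yaw 0.48021351850864136 tip [ 0.4942 -0.2213  0.0754] in box mm -31.91445056724418 -74.48632305913117 75.41010879204916 [-0.4 -0.2 -1.7]
```

Call:
{"fn": "step_arm", "kwargs": {
  "rows": [
    [0.004,-0.0012,0,0,0,0],
    [0.008,-0.0024,0,0,0,0],
    [0.012,-0.0036,0,0,0,0],
    [0.016,-0.0048,0,0,0,0],
    [0.02,-0.006,0,0,0,0]
  ]
}}

```text
clock: 19.35
tcp_pos: [0.4284, -0.2655, 0.1174]
orientation: [3.052, 0.747, -0.0]
contact_force: [1.0, -0.6, -1.4]
grip_width: 0.025
gripper_force: 59.1
```

Call:
{"fn": "step_arm", "kwargs": {
  "rows": [
    [0.004,-0.0012,0,0,0,0],
    [0.008,-0.0024,0,0,0,0],
    [0.012,-0.0036,0,0,0,0],
    [0.016,-0.0048,0,0,0,0],
    [0.02,-0.006,0,0,0,0]
  ]
}}

```text
clock: 19.77
tcp_pos: [0.4404, -0.2691, 0.1174]
orientation: [3.052, 0.747, 0.0]
contact_force: [-0.5, 0.0, -1.7]
grip_width: 0.025
gripper_force: 59.1
```

Call:
{"fn": "step_arm", "kwargs": {
  "rows": [
    [0.004,-0.0012,0,0,0,0],
    [0.008,-0.0024,0,0,0,0],
    [0.012,-0.0036,0,0,0,0],
    [0.016,-0.0048,0,0,0,0],
    [0.02,-0.006,0,0,0,0]
  ]
}}

```text
clock: 20.18
tcp_pos: [0.4524, -0.2726, 0.1174]
orientation: [-3.052, -0.747, -0.0]
contact_force: [0.1, 0.6, -2.2]
grip_width: 0.0248
gripper_force: 59.1
```

Call:
{"fn": "step_arm", "kwargs": {
  "rows": [
    [0.004,-0.0012,0,0,0,0],
    [0.008,-0.0024,0,0,0,0],
    [0.012,-0.0036,0,0,0,0],
    [0.016,-0.0048,0,0,0,0],
    [0.02,-0.006,0,0,0,0]
  ]
}}

```text
clock: 20.6
tcp_pos: [0.4644, -0.2762, 0.1174]
orientation: [3.052, 0.747, -0.0]
contact_force: [-0.6, 0.3, -2.5]
grip_width: 0.0249
gripper_force: 59.1
```

Call:
{"fn": "step_arm", "kwargs": {
  "rows": [
    [0.004,-0.0012,0,0,0,0],
    [0.008,-0.0024,0,0,0,0],
    [0.012,-0.0036,0,0,0,0],
    [0.016,-0.0048,0,0,0,0],
    [0.02,-0.006,0,0,0,0]
  ]
}}

```text
clock: 21.02
tcp_pos: [0.4764, -0.2798, 0.1174]
orientation: [-3.052, -0.747, 0.0]
contact_force: [-0.2, -0.4, -2.0]
grip_width: 0.0252
gripper_force: 59.1
```

Call:
{"fn": "step_arm", "kwargs": {
  "rows": [
    [0.004,-0.0012,0,0,0,0],
    [0.008,-0.0024,0,0,0,0],
    [0.012,-0.0036,0,0,0,0],
    [0.016,-0.0048,0,0,0,0],
    [0.02,-0.006,0,0,0,0]
  ]
}}

```text
clock: 21.43
tcp_pos: [0.4883, -0.2835, 0.1174]
orientation: [-3.052, -0.747, 0.0]
contact_force: [0.1, -1.1, -1.7]
grip_width: 0.025
gripper_force: 59.1
```

Call:
{"fn": "step_arm", "kwargs": {
  "rows": [
    [0.001,0,0,0,0,0],
    [0.001,0,0,0,0,0],
    [0.001,0,0,0,0,0]
  ]
}}

```text
clock: 21.68
tcp_pos: [0.4887, -0.2833, 0.1174]
orientation: [-3.052, -0.746, 0.0]
contact_force: [0.4, 0.6, -2.5]
grip_width: 0.0251
gripper_force: 59.1
```

```bash
python3 see.py pics/v3.png
```

```text
21.6833 tcp [ 0.4887 -0.2833  0.1174] yaw 0.4798251684068744 tip [ 0.5663 -0.243   0.0754] in box mm 43.35635935520561 -74.69932086548245 75.35439777634562 [ 0.4  0.6 -2.5]
```

View pics/v3.png

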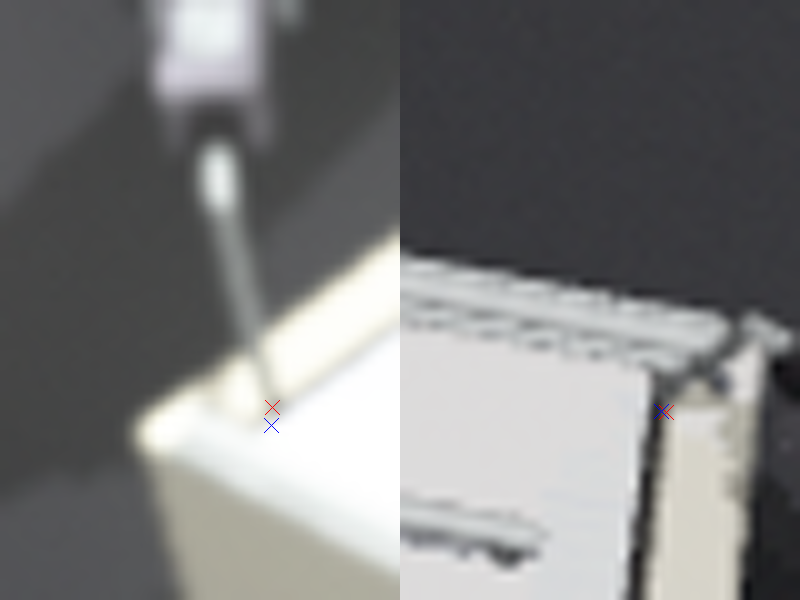

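Seam finished: the tip is at the far end (scene crop (272,405), on the mark). Lift slowly, then return.

Call:
{"fn": "step_arm", "kwargs": {
  "rows": [
    [0,0,0.004,0,0,0],
    [0,0,0.009,0,0,0],
    [0,0,0.014,0,0,0],
    [0,0,0.02,0,0,0],
    [0,0,0.03,0,0,0]
  ]
}}

```text
clock: 22.2
tcp_pos: [0.4885, -0.2833, 0.1356]
orientation: [-3.051, -0.747, 0.001]
contact_force: [-0.7, -0.0, -1.9]
grip_width: 0.0248
gripper_force: 59.1
```

Call:
{"fn": "step_arm", "kwargs": {
  "rows": [
    [0,0,0.015,0,0,0],
    [0,0,0.03,0,0,0],
    [0.004,0.03,0.045,0,0,-0.01],
    [0.011,0.07,0.055,0,0,-0.02],
    [0.02,0.125,0.055,0,0,-0.03]
  ]
}}

```text
clock: 22.62
tcp_pos: [0.5016, -0.2105, 0.1708]
orientation: [3.082, 0.592, 0.004]
contact_force: [1.8, -0.9, -1.4]
grip_width: 0.0254
gripper_force: 59.2
```

Call:
{"fn": "step_arm", "kwargs": {
  "rows": [
    [0.009,0.055,0,0,0,-0.015],
    [0.018,0.11,0,0,0,-0.03],
    [0.027,0.165,0,0,0,-0.045],
    [0.036,0.22,0,0,0,-0.06],
    [0.045,0.275,0,0,0,-0.07]
  ]
}}

```text
clock: 23.03
tcp_pos: [0.5282, -0.0418, 0.1696]
orientation: [3.131, 0.256, 0.002]
contact_force: [0.8, -0.3, -2.4]
grip_width: 0.0247
gripper_force: 59.2
```

Call:
{"fn": "step_arm", "kwargs": {
  "rows": [
    [0.009,0.055,0,0,0,0],
    [0.018,0.11,0,0,0,0],
    [0.027,0.165,0,0,0,0],
    [0.036,0.22,0,0,0,0],
    [0.042,0.26,0,0,0,0]
  ]
}}

```text
clock: 23.45
tcp_pos: [0.5534, 0.1164, 0.1697]
orientation: [-3.129, -0.264, -0.003]
contact_force: [-0.2, 0.6, -2.6]
grip_width: 0.0252
gripper_force: 59.2
```

Call:
{"fn": "step_arm", "kwargs": {
  "rows": [
    [0.007,0.04,0,0,0,0],
    [0.013,0.08,0,0,0,0],
    [0.016,0.1,0,0,0,0],
    [0.0168,0.1083,0,0,0,0],
    [0.0168,0.1083,0,0,0,0]
  ]
}}

```text
clock: 23.87
tcp_pos: [0.563, 0.1784, 0.1688]
orientation: [-3.13, -0.262, -0.0]
contact_force: [-0.7, -0.8, -1.9]
grip_width: 0.0247
gripper_force: 59.2
```

Call:
{"fn": "step_arm", "kwargs": {
  "rows": [
    [0,0,0,0,0,0],
    [0,0,0,0,0,0],
    [0,0,0,0,0,0],
    [0,0,0,0,0,0],
    [0,0,0,0,0,0]
  ]
}}

```text
clock: 24.28
tcp_pos: [0.5631, 0.1767, 0.1684]
orientation: [3.131, 0.258, -0.0]
contact_force: [-0.1, 0.1, -1.7]
grip_width: 0.025
gripper_force: 59.2
```

```bash
python3 see.py
```

```text
24.2833 tcp [0.5631 0.1767 0.1684] yaw 0.16453344891989774 tip [0.6494 0.191  0.1264] in box mm -0.6291371693966513 364.98923490056336 126.4421064847731 [-0.1  0.1 -1.7]
```

Call:
{"fn": "step_arm", "kwargs": {
  "rows": [
    [0,0.0015,-0.02,0,0,0],
    [0,0.0015,-0.05,0,0,0],
    [0,0.0015,-0.08,0,0,0],
    [0,0.0015,-0.11,0,0,0],
    [0,0.0015,-0.125,0,0,0]
  ]
}}

```text
clock: 24.7
tcp_pos: [0.5615, 0.1777, 0.0904]
orientation: [3.13, 0.26, -0.006]
contact_force: [-0.3, 0.6, -1.9]
grip_width: 0.0249
gripper_force: 59.2
```

Call:
{"fn": "step_arm", "kwargs": {
  "rows": [
    [0,0,0,0,0,0],
    [0,0,0,0,0,0],
    [0,0,-0.01,0,0,0],
    [0,0,-0.02,0,0,0],
    [0,0,-0.03,0,0,0]
  ]
}}

```text
clock: 25.12
tcp_pos: [0.5636, 0.1786, 0.0756]
orientation: [-3.131, -0.26, -0.002]
contact_force: [0.1, -0.1, -2.3]
grip_width: 0.0249
gripper_force: 59.2
```

Call:
{"fn": "step_arm", "kwargs": {
  "rows": [
    [0,0,-0.008,0,0,0],
    [0,0,-0.016,0,0,0],
    [0,0,-0.022,0,0,0],
    [0,0,-0.026,0,0,0],
    [0,0,-0.026,0,0,0]
  ]
}}

```text
clock: 25.53
tcp_pos: [0.5627, 0.1784, 0.0592]
orientation: [3.131, 0.26, -0.001]
contact_force: [-0.9, -0.3, -1.6]
grip_width: 0.0255
gripper_force: 59.2
```

Call:
{"fn": "step_arm", "kwargs": {
  "rows": [
    [0,0,0,0,0,0],
    [0,0,0,0,0,0]
  ]
}}

```text
clock: 25.7
tcp_pos: [0.5632, 0.1786, 0.06]
orientation: [-3.131, -0.26, -0.001]
contact_force: [0.3, 0.7, -2.3]
grip_width: 0.0248
gripper_force: 59.2
```

Call:
{"fn": "step_arm", "kwargs": {
  "rows": [
    [0,0,-0.002,0,0,0],
    [0,0,-0.0035,0,0,0],
    [0,0,-0.0035,0,0,0]
  ]
}}

```text
clock: 25.95
tcp_pos: [0.5632, 0.1786, 0.0579]
orientation: [-3.131, -0.26, -0.001]
contact_force: [0.6, -0.3, -2.1]
grip_width: 0.0249
gripper_force: 59.4
```

Call:
{"fn": "step_arm", "kwargs": {
  "rows": [
    [0,0,0,0,0,0],
    [0,0,0,0,0,0],
    [0,0,0,0,0,0],
    [0,0,0,0,0,0],
    [0,0,0,0,0,0]
  ],
  "squeeze": 20
}}

```text
clock: 26.37
tcp_pos: [0.5632, 0.1786, 0.0578]
orientation: [-3.131, -0.26, -0.001]
contact_force: [0.0, 0.5, -0.4]
grip_width: 0.025
gripper_force: 59.4
```

Call:
{"fn": "step_arm", "kwargs": {
  "rows": [
    [0,0,0,0,0,0],
    [0,0,0,0,0,0],
    [0,0,0,0,0,0],
    [0,0,0,0,0,0],
    [0,0,0,0,0,0]
  ],
  "jaw": 0
}}

```text
clock: 26.78
tcp_pos: [0.563, 0.1785, 0.0577]
orientation: [3.131, 0.26, -0.0]
contact_force: [-0.6, 0.3, -0.3]
grip_width: 0.0833
gripper_force: 0.0
```

Call:
{"fn": "step_arm", "kwargs": {
  "rows": [
    [0,0,0,0,0,0],
    [0,0,0,0,0,0],
    [0,0,0,0,0,0],
    [0,0,0,0,0,0],
    [0,0,0,0,0,0]
  ]
}}

```text
clock: 27.2
tcp_pos: [0.563, 0.1785, 0.0577]
orientation: [3.131, 0.26, 0.0]
contact_force: [-0.1, -0.1, 0.3]
grip_width: 0.0854
gripper_force: 0.0
```

Weight transferred to the cradle and released. Raise the open gripper, move it aside, and compare with the first image numerically.

Call:
{"fn": "step_arm", "kwargs": {
  "rows": [
    [0,0,0.01,0,0,0],
    [0,0,0.03,0,0,0],
    [0,0,0.06,0,0,0],
    [0,0,0.1,0,0,0],
    [0,0,0.14,0,0,0]
  ]
}}

```text
clock: 27.62
tcp_pos: [0.5628, 0.1786, 0.1435]
orientation: [-3.131, -0.26, 0.0]
contact_force: [0.2, 0.0, -0.2]
grip_width: 0.0853
gripper_force: 0.0
```

Call:
{"fn": "step_arm", "kwargs": {
  "rows": [
    [0,0,0.04,0,0,0],
    [0,0,0.09,0,0,0],
    [0,0,0.13,0,0,0],
    [0,-0.04,0.15,0,0,0],
    [0,-0.09,0.15,0,0,0]
  ]
}}

```text
clock: 28.03
tcp_pos: [0.5646, 0.1282, 0.237]
orientation: [-3.127, -0.269, -0.012]
contact_force: [1.2, -0.6, -1.1]
grip_width: 0.0855
gripper_force: 0.0
```

Call:
{"fn": "step_arm", "kwargs": {
  "rows": [
    [-0.01,-0.06,0,0,0,0],
    [-0.02,-0.12,0,0,0,0],
    [-0.04,-0.18,0,0,0,0],
    [-0.06,-0.24,0,0,0,0],
    [-0.07,-0.3,0,0,0,0]
  ]
}}

```text
clock: 28.45
tcp_pos: [0.5197, -0.0569, 0.2331]
orientation: [3.13, 0.261, 0.001]
contact_force: [0.9, 0.1, -1.1]
grip_width: 0.0856
gripper_force: 0.0
```

Call:
{"fn": "step_arm", "kwargs": {
  "rows": [
    [0,-0.05,0,0,0,0],
    [0,-0.1,0,0,0,0],
    [0,-0.13,0,0,0,0],
    [0,-0.13,0,0,0,0],
    [0,-0.13,0,0,0,0]
  ]
}}

```text
clock: 28.87
tcp_pos: [0.521, -0.1343, 0.2327]
orientation: [3.131, 0.256, 0.002]
contact_force: [1.1, -0.4, -0.6]
grip_width: 0.0851
gripper_force: 0.0
```

```bash
python3 - <<'E'
from h import *
print(r.get_obs()["clock"])
for n,(x,y,w,h) in dict(scene=(268,172,50,80),top=(195,148,45,75)).items():
    im=cv2.cvtColor(eyes.grab_frame(n),7).astype(np.float32);a=cv2.cvtColor(cv2.imread(f"pics/{n}0.png"),6).astype(np.float32)
    m=20 if n=="scene" else 12
    res=cv2.matchTemplate(im[y-6:y+h+6,x-6:x+w+6],a[y:y+h,x:x+w],cv2.TM_CCOEFF_NORMED);_,v,_,l=cv2.minMaxLoc(res)
    print(n,v,np.array(l)-6,"mean abs diff",np.abs(im-a)[y:y+h,x:x+w].mean())
    # handle only
    hx=dict(scene=(284,180,20,62),top=(205,155,22,60))[n];x,y,w,h=hx
    res=cv2.matchTemplate(im[y-6:y+h+6,x-6:x+w+6],a[y:y+h,x:x+w],cv2.TM_CCOEFF_NORMED);_,v,_,l=cv2.minMaxLoc(res);print(" handle",v,np.array(l)-6)
E
```

```text
28.8667
scene 0.9994161128997803 [0 0] mean abs diff 1.37175
 handle 0.9989233016967773 [0 0]
top 0.9981365203857422 [0 0] mean abs diff 2.3241482
 handle 0.9977053999900818 [0 0]
```

The probe lies exactly as it did at the start (zero-pixel shift in both views), so I'll hand in.

```bash
python3 -c "
from bench import r
print(r.hand_in())"
```

```text
the job is handed in; nothing more can be done
None
```

I traced the full lid seam at about 3 cm/s, 5–6 mm above the joint, laid the probe back level in both cradle forks, and handed the job in at about 29 s; no verdict came back.

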